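# Put the calibration weights back in their block in order of size

### The arm

A 6-joint arm with a two-finger parallel gripper is mounted at the origin on the work surface; the furniture and walls round the work are solid. World frame = base frame: x ahead of the robot, y to its left, z up, the work surface at z = 0. Lengths are in m, angles in degrees, forces in N, time in s.
With the tool pointing down it reaches from about 0.15 to 0.775 m from the base axis. Payload 6.1 kg.
Tool frame: the origin (TCP) lies at the very end of the fingers, on their centre line; the grasp point (between the pads) lies 19 mm behind it; z points along the fingers, y is the line along which they close (so a half turn about z gives the same grasp; the last joint's range is limited). The gripper opens to 85 mm and grips with 20 to 120 N. Pads are 22 mm wide; open, the fingers measure 114 mm over their backs; the gripper's body (76 mm by 85 mm) begins 54 mm behind the grasp point. The pads swing forward as they close: fully open they stand 13 mm farther back than shut.
Start: joints at [-73.969, 7.208, -2.269, 80.523, 0, 90], TCP at [0.145, -0.505, 0.231] pointing down, gripper open.
Joint ranges: [-155.77, 155.77], [-54.66, 111.73], [-72.52, 77.12], [-102.08, 115.82], [-83.92, 84.16], [-180, 180]. Speed limits (degrees/s): [136.94, 136.94, 172.46, 180, 180, 180].

### API

Orientations are given as [roll, pitch, yaw] about the fixed x, y, z axes, in that order (R = Rz(yaw) Ry(pitch) Rx(roll)).
In Python, from rig import env gives the robot as it stands. The module is installed in compiled form; this text tells all that it offers.
- The arm moves only by the tool move_arm, never from a script. Its argument "series" is a list that holds one entry, the list of rows, each a list of 5 numbers: the shift along the tool's x, y, z in mm, then the turn about the tool's z in rad, then the finger opening in mm, from 0 to 85.4. A call has 1 to 8 rows; each row shifts and turns the commanded pose from where the row before left it, along the tool's axes as they then stand; what a row does not reach is not made up. A row lasts 1/10 s, in which the tool goes at most 50 mm and 8.59 degrees, less where a joint would pass 70% of its speed; a pose out of reach is approached as far as the arm can. A call with a gripper value outside its range is refused whole. The fingers move at their own pace and stop on an object; "newtons" is the grip in N (left out, the last holds). Time passes only in rows, so rows that do not move let the fingers close. It gives the time, the measured TCP pose, the force, the opening and the grip force at its end, in the units of the state.
- env.read_state(): the state, without advancing time (a new reading comes with each control period).
- env.get_image(name): name is "scene" or "top" or "wrist"; returns a dict with "frame" (400x640x3 uint8, red, green, blue), "z_map" (400x640 float32, m along the optical axis (not along the pixel's ray), 0 where there is no reading), "camera_matrix" (3x3 intrinsics, pixels), "D" ([k1, k2, p1, p2, k3] as OpenCV has them; the pictures are not rectified), "xyz" and "rotation" of the camera in the world; the wrist camera has in their place "hand_eye" (4x4, takes a point from camera to tool coordinates, whose origin is the TCP and whose axes are the flange's). Camera axes: x right, y down, z forward; pixel columns grow to the right and rows downward; lengths in m; the calibration is good to about 2 mm. A picture is of the moment at which its call begins: read the wrist's pose just before it.
- env.hand_in(): hands the job in; it is judged then, once.
The state is a dict: "time_s": time; "joints": joint angles; "dq": joint speeds; "joint_torque": joint torques, N m; "tcp_pos": TCP position; "ee_rot": TCP orientation; "contact_force": force on the tool from outside, world axes, zero at the start; "wrist_torque": the same for the moment, N m; "grip_width": finger opening in m; "grip_force": force on a finger pad.
Only numpy, scipy, OpenCV 4.12 (cv2) and the standard library are available. Lean on these libraries where they do the work, as an engineer would, in place of code of your own. Each camera call takes 0.05 s, during which the arm holds its last target. There are 200 camera calls.

### The job

The balance check is finished: put the four brass calibration weights back into the wooden weight block so that they stand in order of size, the smallest weight in the smallest recess and so on up to the largest in the largest, each standing upright and flat on the floor of its recess. Do not let a weight fall over on the way, and leave the blue-capped sample pot and the blue-capped reagent bottle standing where they are.

Things in the scene. Friction and masses are not known exactly. Their poses are not given: they have to be found in the camera images.
- weight_50g: The smallest of the four calibration weights: a turned brass cylinder 19 mm in diameter and 19 mm high with a short neck and a round knob of about 12 mm diameter on top, 29 mm high overall, about 50 g, loose, standing upright on the worktop. Origin: centre of its flat underside; z is its axis, up; it is round, so its yaw means nothing. Grip it across the cylinder from above.
- weight_100g: The second smallest of the four calibration weights: a turned brass cylinder 25 mm in diameter and 23 mm high with a short neck and a round knob of about 15 mm diameter on top, 36 mm high overall, about 100 g, loose, standing upright on the worktop. Origin: centre of its flat underside; z is its axis, up; it is round, so its yaw means nothing. Grip it across the cylinder from above.
- weight_200g: The second largest of the four calibration weights: a turned brass cylinder 32 mm in diameter and 28 mm high with a short neck and a round knob of about 20 mm diameter on top, 44 mm high overall, about 200 g, loose, standing upright on the worktop. Origin: centre of its flat underside; z is its axis, up; it is round, so its yaw means nothing. Grip it across the cylinder from above.
- weight_500g: The largest of the four calibration weights: a turned brass cylinder 43 mm in diameter and 38 mm high with a short neck and a round knob of about 27 mm diameter on top, 59 mm high overall, about 500 g, loose, standing upright on the worktop. Origin: centre of its flat underside; z is its axis, up; it is round, so its yaw means nothing. Grip it across the cylinder from above.
- recess_1 (a point): Centre of the felt floor of the smallest round recess (29 mm diameter, 6 mm deep, flat, 2 mm chamfer) in the wooden weight block. The dark block is fixed: 186 mm long, 68 mm wide, 26 mm high, on a 3 mm wider plinth 9 mm high, four recesses in a row by size; it may lie at any angle. Floor 20 mm above the worktop. x runs along the row from the smallest to the largest recess, y across it, z up.
- recess_2 (a point): Centre of the felt floor of the second smallest round recess (35 mm diameter, 6 mm deep, flat, 2 mm chamfer) in the wooden weight block. Same axes as recess_1; this point lies 37 mm from recess_1 along x, on the same level (20 mm above the worktop, 6 mm below the block's top).
- recess_3 (a point): Centre of the felt floor of the second largest round recess (42 mm diameter, 6 mm deep, flat, 2 mm chamfer) in the wooden weight block. Same axes as recess_1; this point lies 80.5 mm from recess_1 along x, on the same level (20 mm above the worktop, 6 mm below the block's top).
- recess_4 (a point): Centre of the felt floor of the largest round recess (53 mm diameter, 6 mm deep, flat, 2 mm chamfer) in the wooden weight block. Same axes as recess_1; this point lies 133 mm from recess_1 along x, on the same level (20 mm above the worktop, 6 mm below the block's top).
- sample_pot: Bystander: loose clear plastic sample pot with a blue screw lid, 51 mm in diameter, 59 mm high, standing near some of the weights. Origin: centre of its underside, z up. Between the weights lies a fixed closed black case, 115 mm high, within x 0.15 to 0.48 m and y -0.31 to 0.04 m (corners nearest the weights about (0.48, -0.06) and (0.37, -0.31)): carry the weights over it.
- reagent_bottle: Bystander: loose clear glass bottle with a blue cap, 56 mm in diameter, 105 mm high, standing near some of the weights. Origin: centre of its underside, z up. Behind everything a solid window runs across the whole worktop: its ledge starts at x = 0.59 m (above 65 mm height), its pane stands at 0.64 m; keep hand and wrist clear of it.
Not all that is in view belongs to the job. Leave any green or pink look-alike of the weight_500g alone.

How it is judged (in metres and radians):
At the end, for the whole second after the job is handed in: Each weight stands in the recess of its own rank: within 8 mm of the recess centre, its underside within 3 mm of the recess floor, tilted less than 0.08 rad, at rest and released; the sample pot and the reagent bottle still stand upright (horizontal distance between weight_50g and recess_1 below 0.008 m and z of weight_50g in the frame of recess_1 between -0.003 and 0.003 m and angle between each of weight_50g, weight_100g, weight_200g, weight_500g's own z axis and vertical below 0.08 rad and linear speed of each of weight_50g, weight_100g, weight_200g, weight_500g below 0.02 m/s and contact force between each of weight_50g, weight_100g, weight_200g, weight_500g and the fingers below 0.05 N and horizontal distance between weight_100g and recess_2 below 0.008 m and z of weight_100g in the frame of recess_2 between -0.003 and 0.003 m and horizontal distance between weight_200g and recess_3 below 0.008 m and z of weight_200g in the frame of recess_3 between -0.003 and 0.003 m and horizontal distance between weight_500g and recess_4 below 0.008 m and z of weight_500g in the frame of recess_4 between -0.003 and 0.003 m and angle between each of sample_pot, reagent_bottle's own z axis and vertical below 0.2 rad); the robot touches nothing.
It fails at once if a weight is knocked or dropped over (tilted more than 0.7 rad) (angle between any of weight_50g, weight_100g, weight_200g, weight_500g's own z axis and vertical above 0.7 rad).
It fails at once if the sample pot or the reagent bottle is tipped (more than 0.5 rad) or moved by more than 30 mm (angle between any of sample_pot, reagent_bottle's own z axis and vertical above 0.5 rad or distance of any of sample_pot, reagent_bottle from where it was at the start of the episode above 0.03 m).
It also fails if it takes over 131 s, if anything falls off the work surface, if the arm or the gripper's body presses on something with over 40 N, if the wrist force passes 120 N, or if a joint passes its speed limit or range.

## Working session

There is one attempt and no reset: what is moved stays moved. The work goes in short steps, Python scripts to look and compute and a tool call to move; the robot and the scene stay as the last step left them, time stands still between calls to the robot, and variables do not carry over. Pictures are saved under pics/ and viewed, at most 14 in all, crops included, and the job is handed in when it is done.

Besides the shell and the picture viewer there is one more tool, called after "Emit:" as name([rows], argument=value, ...), one row to a line, values as JSON. move_arm: Moves the arm, as the interface text tells. Its arguments: {"type":"object","properties":{"series":{"type":"array","items":{"type":"array","items":{"type":"array","items":{"type":"number"}}}},"newtons":{"type":"number"}},"required":["series"]}

```bash
mkdir -p pics; cat > h.py <<'E'
import numpy as np, cv2
from rig import env
def look(n):
    d=env.get_image(n); d={k:(np.array(v) if not isinstance(v,str) else v) for k,v in d.items()}
    return d
def pts(d,uv,z=None,depth=None):
    uv=np.array(uv,float).reshape(-1,1,2)
    n=cv2.undistortPoints(uv,d['camera_matrix'],d['D']).reshape(-1,2)
    r=np.c_[n,np.ones(len(n))]
    R=d['rotation'];o=d['xyz']
    if depth is not None: return (r*np.array(depth).reshape(-1,1))@R.T+o
    w=r@R.T
    return o+w*((z-o[2])/w[:,2])[:,None]
E
python3 - <<'E'
from h import *
s=env.read_state(); print(s)
for n in ['scene','top','wrist']:
    d=look(n); cv2.imwrite(f'pics/{n}0.png',d['frame'][:,:,::-1]); print(n,{k:d[k].tolist() for k in d if k not in('frame','z_map')})
    np.savez(f'{n}0.npz',**d)
E
```

```text
{'time_s': 0.0, 'joints': array([-7.39697723e+01,  7.24203044e+00, -2.32721831e+00,  8.05236138e+01,
        6.96170807e-04,  9.00025722e+01]), 'dq': array([ 0.03245228,  0.09494334,  0.00277696,  0.01166776, -0.01910436,
        0.08550024]), 'joint_torque': array([-2.23468349e-03, -4.35918581e+01,  3.52921700e+01,  1.73766806e-02,
       -7.11499706e-05,  3.56752452e-06]), 'tcp_pos': array([ 0.14486556, -0.50418914,  0.23051501]), 'ee_rot': array([-1.79907137e+02, -6.92000999e-04,  1.60276544e+01]), 'contact_force': array([-0.66143822, -0.5196136 ,  0.01191148]), 'wrist_torque': array([ 0.00909344, -0.03688209, -0.0147811 ]), 'grip_force': 0.0, 'grip_width': 0.08555517591158757}
scene {'camera_matrix': [[393.6066427398529, 0.0, 317.9393445761418], [0.0, 393.6066427398529, 203.97651450090373], [0.0, 0.0, 1.0]], 'D': [-0.052848200670328936, 0.0, 0.0, 0.0, 0.0], 'xyz': [-0.4456489787314389, -0.42457591809748346, 0.7987896197917698], 'rotation': [-130.06939264572634, 0.5761367021987056, -66.88364868093771]}
top {'camera_matrix': [[450.613204404968, 0.0, 318.25510948480166], [0.0, 450.613204404968, 193.79964339907232], [0.0, 0.0, 1.0]], 'D': [-0.06097501185387912, 0.0, 0.0, 0.0, 0.0], 'xyz': [-0.051390448440227075, 0.11689758569082574, 1.536669422675949], 'rotation': [-162.71956014172196, 0.37438908072562366, -113.45271065684697]}
wrist {'camera_matrix': [[312.442538969698, 0.0, 320.18589228494824], [0.0, 312.442538969698, 198.91370653546295], [0.0, 0.0, 1.0]], 'D': [-0.05255719602122278, 0.0, 0.0, 0.0, 0.0], 'hand_eye': [[0.00010726526896240566, -0.9525861608395993, -0.30426895121098746, 0.07856613378353575], [0.9999998309171164, -7.172299698357582e-05, 0.0005770801932544657, 0.000940414415871782], [-0.000571541686858719, -0.30426896166497813, 0.9525859920801985, -0.14283617481975064], [0.0, 0.0, 0.0, 1.0]]}
```

View pics/scene0.png

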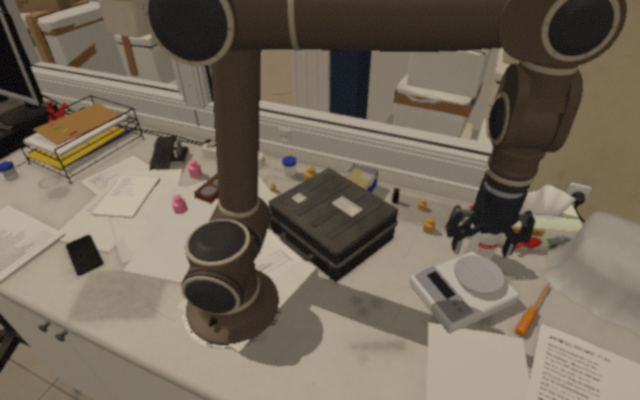

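View pics/top0.png

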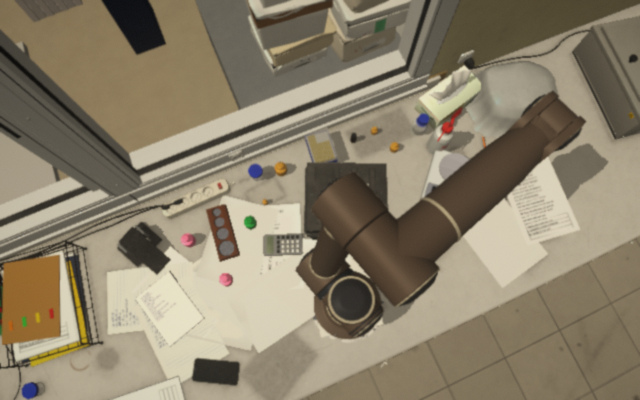

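View pics/wrist0.png

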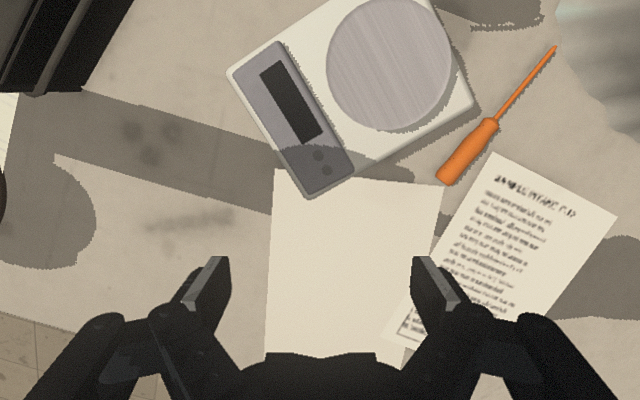

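The top view shows the brass weights at about (281,168), (264,201), (375,131) and (395,147). The block is at (223,232) and the blue caps are at (256,171) and (422,121). Next I'll measure these.

```bash
python3 - <<'E'
s=open('h.py').read()
s=s.replace("    return d\n","    if 'rotation' in d: d['rotation']=Rot.from_euler('xyz',d['rotation'],degrees=True).as_matrix()\n    return d\n",1).replace("import numpy as np, cv2","import numpy as np, cv2\nfrom scipy.spatial.transform import Rotation as Rot")
s+='''
def blobs(m,amin=15):
    n,l,st,c=cv2.connectedComponentsWithStats(m.astype(np.uint8))
    return [(c[i],st[i],l==i) for i in range(1,n) if st[i][4]>=amin]
'''
open('h.py','w').write(s)
E
python3 - <<'E'
from h import *
d=look('top'); f=d['frame']; hsv=cv2.cvtColor(f,cv2.COLOR_RGB2HSV); H,S,V=cv2.split(hsv)
def rep(nm,m,amin=12):
    for c,st,l in blobs(m,amin):
        P=pts(d,np.argwhere(l)[:,::-1],depth=d['z_map'][l]); P=P[d['z_map'][l]>0]
        if len(P): print(nm,c.round(1),st.tolist(),'mean',P.mean(0).round(3),'zmax',P[:,2].max().round(3),'ext',(P.max(0)-P.min(0)).round(3))
roi=np.zeros(H.shape,bool); roi[90:310,90:470]=1
rep('brass',(H>10)&(H<25)&(S>130)&(V>80)&roi)
rep('blue',(H>105)&(H<130)&(S>130)&roi)
rep('pink',((H>165)|(H<3))&(S>80)&(V>100)&roi)
cv2.imwrite('pics/topA.png',cv2.resize(f[110:270,180:340,::-1],None,fx=3.75,fy=3.75,interpolation=cv2.INTER_CUBIC))
E
```

```text
brass [373.8 130.2] [371, 127, 7, 8, 40] mean [ 0.527 -0.347  0.024] zmax 0.044 ext [0.018 0.02  0.038]
brass [393.9 146.7] [390, 142, 9, 10, 68] mean [ 0.437 -0.383  0.029] zmax 0.051 ext [0.029 0.027 0.048]
brass [280.2 168.5] [275, 162, 12, 14, 122] mean [0.519 0.027 0.043] zmax 0.066 ext [0.036 0.039 0.068]
brass [264.4 201.4] [263, 199, 4, 5, 16] mean [0.434 0.123 0.025] zmax 0.033 ext [0.013 0.012 0.015]
blue [422.9 119.1] [418, 115, 11, 10, 77] mean [ 0.467 -0.5    0.103] zmax 0.11 ext [0.03  0.038 0.019]
blue [254.9 170.7] [249, 165, 13, 12, 119] mean [0.54  0.112 0.06 ] zmax 0.069 ext [0.047 0.041 0.019]
pink [449.  124.3] [443, 111, 17, 22, 110] mean [ 0.403 -0.561  0.135] zmax 0.212 ext [0.104 0.17  0.193]
pink [187.6 239.6] [181, 233, 14, 14, 144] mean [0.407 0.412 0.042] zmax 0.067 ext [0.046 0.044 0.061]
pink [225.5 278.9] [220, 273, 12, 13, 124] mean [0.231 0.338 0.047] zmax 0.065 ext [0.04  0.038 0.047]
```

View pics/topA.png

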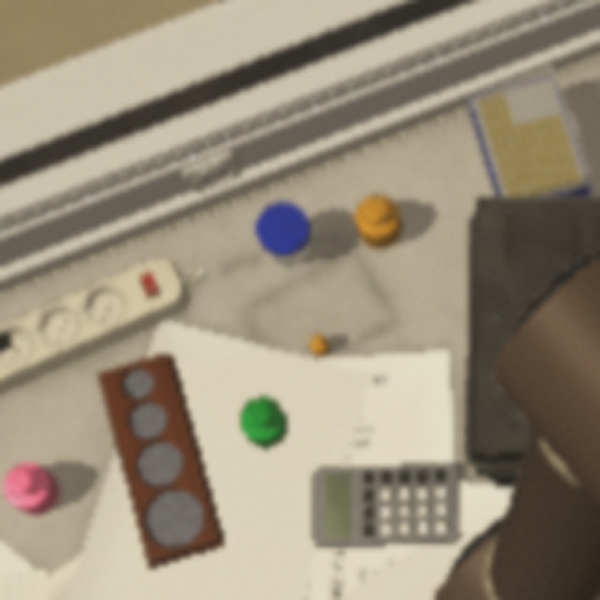

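The crop shows the 500 g weight at (378,220), the 50 g at (318,345) and the pot's cap at (283,228). The block's recesses run from (139,383) for the smallest to (175,517) for the largest. I'll write a small planner that turns waypoints into rows, then move over the right-hand pair.

```bash
cat >> h.py <<'E'
def pose():
    s=env.read_state(); R=Rot.from_euler('xyz',s['ee_rot'],degrees=True).as_matrix()
    return np.r_[s['tcp_pos'],np.arctan2(R[1,0],R[0,0])],s
def plan(wps,start=None,step=35.,op=None):
    """wps: (x,y,z in m, yaw deg, opening mm[, step]) -> rows of 8"""
    p=pose()[0].copy() if start is None else np.array(start,float)
    rows=[]
    for w in wps:
        t=np.r_[w[:3],np.radians(w[3])]; st=w[5] if len(w)>5 else step
        dy=(t[3]-p[3]+np.pi)%(2*np.pi)-np.pi
        n=max(1,int(np.ceil(np.linalg.norm(t[:3]-p[:3])*1e3/st-.05)),int(np.ceil(abs(dy)/.14)))
        p0=p.copy()
        for i in range(1,n+1):
            g=p0+(t-p0)*i/n; g[3]=p0[3]+dy*i/n
            c,s=np.cos(p[3]),np.sin(p[3]); e=(g[:3]-p[:3])*1e3
            r=[round(c*e[0]+s*e[1]),round(s*e[0]-c*e[1]),round(-e[2]),round(-(g[3]-p[3]),2),w[4]]
            p[:3]+=np.array([c*r[0]+s*r[1],s*r[0]-c*r[1],-r[2]])*1e-3; p[3]-=r[3]; rows.append(r)
    rows=[[*map(float,r[:3]),r[3],r[4]] for r in rows]
    for i in range(0,len(rows),8): print(str([rows[i:i+8]]).replace('.0,',',').replace(' ',''))
    return p
def wrist():
    p,s=pose(); d=look('wrist')
    T=np.eye(4); T[:3,:3]=Rot.from_euler('xyz',s['ee_rot'],degrees=True).as_matrix(); T[:3,3]=s['tcp_pos']
    M=T@d['hand_eye']; d['rotation']=M[:3,:3]; d['xyz']=M[:3,3]
    return d
E
python3 - <<'E'
from h import *
plan([(0.47,-0.36,0.24,90,60)])
d=look('top')
for uv in [(217,212.1),(226.7,247.9)]: print(pts(d,[uv],z=.02))
E
```

```text
[[[32,-4,-1,np.float64(-0.12),60],[32,-1,-1,np.float64(-0.11),60],[33,3,-1,np.float64(-0.12),60],[31,7,0,np.float64(-0.12),60],[31,10,-1,np.float64(-0.12),60],[29,14,-1,np.float64(-0.11),60],[27,18,-1,np.float64(-0.12),60],[25,20,-1,np.float64(-0.12),60]]]
[[[23,23,-1,np.float64(-0.12),60],[19,26,0,np.float64(-0.11),60],[17,28,-1,np.float64(-0.12),60]]]
[[0.46551862 0.2894715  0.02      ]]
[[0.33294454 0.30167588 0.02      ]]
```

Emit:
move_arm([
  [[32, -4, -1, -0.12, 60], [32, -1, -1, -0.11, 60], [33, 3, -1, -0.12, 60], [31, 7, 0, -0.12, 60], [31, 10, -1, -0.12, 60], [29, 14, -1, -0.11, 60], [27, 18, -1, -0.12, 60], [25, 20, -1, -0.12, 60]],
])

```text
time_s: 1.05
tcp_pos: [0.3824, -0.3992, 0.2382]
ee_rot: [-180.0, -0.0, 70.2]
contact_force: [-0.5, -0.6, -0.9]
grip_width: 0.0598
grip_force: 0.0
```

Emit:
move_arm([
  [[23, 23, -1, -0.12, 60], [19, 26, 0, -0.11, 60], [17, 28, -1, -0.12, 60], [0, 0, 0, 0, 60], [0, 0, 0, 0, 60]],
])

```text
time_s: 1.55
tcp_pos: [0.4706, -0.3597, 0.2398]
ee_rot: [-179.9, -0.0, 90.0]
contact_force: [-1.3, -0.3, -0.2]
grip_width: 0.0601
grip_force: 0.0
```

```bash
sed -i 's/round(-(g\[3\]-p\[3\]),2)/float(round(-(g[3]-p[3]),2))/' h.py; python3 - <<'E'
from h import *
p,s=pose(); print(p,s['joints'].round(1),s['contact_force'])
d=wrist(); np.savez('w1.npz',**d); cv2.imwrite('pics/w1.png',d['frame'][:,:,::-1])
E
```

```text
[ 0.47057879 -0.35972896  0.23978378  1.57027394] [-37.4  14.7   8.   83.3  -0.   52.6] [-1.31204777 -0.29750384 -0.20996684]
```

View pics/w1.png

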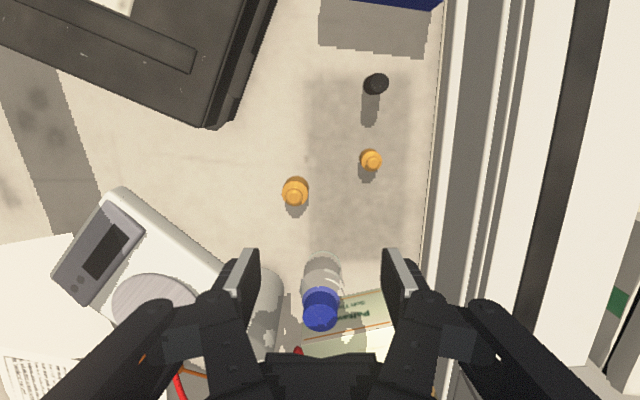

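The wrist view shows the 200 g at (295,192), the 100 g at (371,160), the bottle's cap at (320,310) and the window along the right side. Next I'll locate the weights from the brass mask and depth.

```bash
cat >> h.py <<'E'
def brass(d,amin=60):
    H,S,V=cv2.split(cv2.cvtColor(d['frame'],cv2.COLOR_RGB2HSV)); out=[]
    for c,st,l in blobs((H>10)&(H<27)&(S>110)&(V>80)&(d['z_map']>0),amin):
        P=pts(d,np.argwhere(l)[:,::-1],depth=d['z_map'][l])
        zt=np.percentile(P[:,2],97)
        # side silhouette: centre of mask ray-cast; top points of knob
        T=P[P[:,2]>zt-.005]; (cx,cy),r=cv2.minEnclosingCircle((T[:,:2]*1e3).astype(np.float32))
        B=P[P[:,2]<zt*.62]; (bx,by),br=cv2.minEnclosingCircle((B[:,:2]*1e3).astype(np.float32)) if len(B) else ((0,0),0)
        print(c.round(),st[4],'ztop',zt.round(4),'knob',[round(cx,1),round(cy,1),round(r,1)],'mean',(T.mean(0)*1e3).round(1),'body',[round(bx,1),round(by,1),round(br,1)])
E
python3 - <<'E'
from h import *
d=dict(np.load('w1.npz')); brass(d)
H,S,V=cv2.split(cv2.cvtColor(d['frame'],cv2.COLOR_RGB2HSV))
for c,st,l in blobs((H>105)&(H<130)&(S>130),300):
    P=pts(d,np.argwhere(l)[:,::-1],depth=d['z_map'][l]); print(c,P.mean(0),P.max(0),P.min(0))
plan([(0.437,-0.383,.1,180,60)])
E
```

```text
[370. 160.] 382 ztop 0.037 knob [531.0, -350.8, 7.4] mean [ 530.8 -350.6   35.6] body [530.6, -353.1, 13.8]
[295. 191.] 621 ztop 0.0447 knob [440.9, -388.6, 9.9] mean [ 441.3 -387.9   43.2] body [439.8, -392.6, 20.1]
[361. 328.] 72 ztop 0.0754 knob [519.2, -545.3, 35.8] mean [ 520.2 -544.6   73.8] body [0, 0, 0]
[191. 372.] 128 ztop 0.0219 knob [337.8, -526.2, 175.5] mean [ 283.  -628.    63.2] body [272.2, -686.2, 20.7]
[319.25578831 310.03417861] [ 0.47030956 -0.49802328  0.10112624] [ 0.48864938 -0.28255398  0.38264692] [ 0.45282339 -0.52319039  0.08299322]
[[[-2,-3,12,-0.13,60],[-1,-3,11,-0.13,60],[-2,-3,12,-0.13,60],[0,-3,12,-0.13,60],[-1,-3,11,-0.14,60],[1,-4,12,-0.13,60],[0,-3,12,-0.13,60],[1,-3,11,-0.13,60]]]
[[[2,-3,12,-0.13,60],[1,-3,12,-0.13,60],[3,-3,11,-0.13,60],[2,-2,12,-0.13,60]]]
```

```bash
python3 - <<'E'
from h import *
plan([(0.441,-0.388,.12,90,55)])
E
```

```text
[[[-7,-7,30,-0,55],[-7,-7,30,-0,55],[-7,-8,30,-0,55],[-7,-7,30,-0,55]]]
```

Emit:
move_arm([
  [[-7, -7, 30, 0, 55], [-7, -7, 30, 0, 55], [-7, -8, 30, 0, 55], [-7, -7, 30, 0, 55], [0, 0, 0, 0, 55], [0, 0, 0, 0, 55]],
])

```text
time_s: 2.2
tcp_pos: [0.4403, -0.3884, 0.1209]
ee_rot: [-180.0, -0.0, 89.8]
contact_force: [0.3, -0.8, 0.6]
grip_width: 0.0552
grip_force: 0.0
```

```bash
python3 - <<'E'
from h import *
d=wrist(); p,s=pose(); print(p); np.savez('w2.npz',**d); cv2.imwrite('pics/w2.png',d['frame'][:,:,::-1]); brass(d)
E
```

```text
[ 0.44123297 -0.38875746  0.12195739  1.5683951 ]
[431. 151.] 979 ztop 0.0368 knob [530.5, -351.4, 7.6] mean [ 529.7 -351.    35.6] body [535.0, -352.6, 17.1]
[320. 198.] 1373 ztop 0.0448 knob [440.8, -388.5, 9.9] mean [ 440.9 -387.8   43.4] body [441.8, -393.5, 20.9]
[444. 391.] 72 ztop 0.075 knob [542.8, -538.5, 11.8] mean [ 542.9 -539.    73.7] body [0, 0, 0]
```

View pics/w2.png

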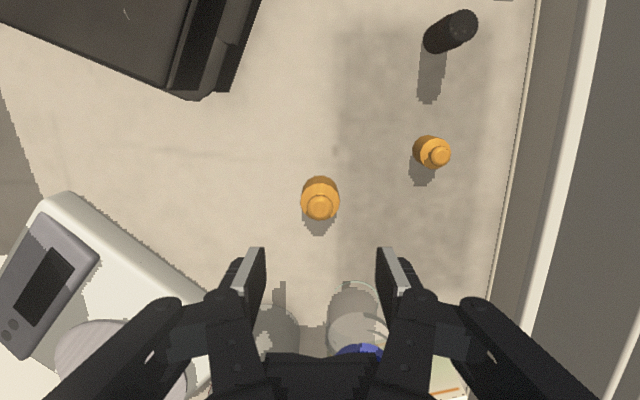

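The close view shows the 200 g at (320,198), centred between the fingers, and the 100 g at (431,151). I'll descend and grip.

Emit:
move_arm([
  [[0, 0, 28, 0, 55], [0, 0, 28, 0, 55], [0, 0, 28, 0, 55], [0, 0, 27, 0, 55], [0, 0, 0, 0, 55], [0, 0, 0, 0, 55]],
])

```text
time_s: 2.85
tcp_pos: [0.4421, -0.3886, 0.0111]
ee_rot: [179.9, 0.1, 90.0]
contact_force: [0.2, 0.0, 1.0]
grip_width: 0.0548
grip_force: 0.0
```

Emit:
move_arm([
  [[0, 0, 0, 0, 25], [0, 0, 0, 0, 25], [0, 0, 0, 0, 25], [0, 0, 0, 0, 25], [0, 0, 0, 0, 25], [0, 0, 0, 0, 25], [0, 0, 0, 0, 25]],
], newtons=60)

```text
time_s: 3.55
tcp_pos: [0.4425, -0.3893, 0.0121]
ee_rot: [179.8, 0.2, 89.9]
contact_force: [0.1, -0.1, 5.6]
grip_width: 0.0298
grip_force: 58.8
```

```bash
python3 - <<'E'
from h import *
p,s=pose(); print(p,s['grip_width'],s['grip_force'],s['contact_force'])
E
```

```text
[ 0.44250658 -0.3892908   0.01207525  1.56970758] 0.029763024309369945 58.76337647438049 [ 0.09033091 -0.14328526  5.59355743]
```

```bash
python3 - <<'E'
from h import *
plan([(0.4425,-0.389,.05,90,25,15),(0.4425,-0.389,.23,90,25,36),(0.40,0.295,.24,175,25,40)])
E
```

```text
[[[0,0,-13,-0,25],[0,0,-12,-0,25],[0,0,-13,-0,25],[0,0,-36,-0,25],[0,0,-36,-0,25],[0,0,-36,-0,25],[0,0,-36,-0,25],[0,0,-36,-0,25]]]
[[[38,-2,-1,-0.08,25],[38,0,0,-0.08,25],[38,4,-1,-0.09,25],[37,7,0,-0.08,25],[37,10,-1,-0.08,25],[36,13,0,-0.08,25],[35,16,-1,-0.09,25],[33,19,0,-0.08,25]]]
[[[31,21,-1,-0.08,25],[30,24,-1,-0.08,25],[28,26,0,-0.09,25],[25,29,-1,-0.08,25],[23,30,0,-0.08,25],[20,32,-1,-0.08,25],[18,34,0,-0.09,25],[15,35,-1,-0.08,25]]]
[[[11,36,0,-0.08,25],[9,37,-1,-0.08,25]]]
```

Emit:
move_arm([
  [[0, 0, -13, 0, 25], [0, 0, -12, 0, 25], [0, 0, -13, 0, 25], [0, 0, -36, 0, 25], [0, 0, -36, 0, 25], [0, 0, -36, 0, 25], [0, 0, -36, 0, 25], [0, 0, -36, 0, 25]],
])

```text
time_s: 4.35
tcp_pos: [0.441, -0.3879, 0.2301]
ee_rot: [179.9, 0.0, 89.9]
contact_force: [0.6, -0.9, -2.3]
grip_width: 0.0299
grip_force: 59.6
```

Emit:
move_arm([
  [[38, -2, -1, -0.08, 25], [38, 0, 0, -0.08, 25], [38, 4, -1, -0.09, 25], [37, 7, 0, -0.08, 25], [37, 10, -1, -0.08, 25], [36, 13, 0, -0.08, 25], [35, 16, -1, -0.09, 25], [33, 19, 0, -0.08, 25]],
])

```text
time_s: 5.15
tcp_pos: [0.4221, -0.0822, 0.2327]
ee_rot: [179.9, 0.1, 127.9]
contact_force: [0.1, -0.0, -2.0]
grip_width: 0.0298
grip_force: 59.8
```

Emit:
move_arm([
  [[31, 21, -1, -0.08, 25], [30, 24, -1, -0.08, 25], [28, 26, 0, -0.09, 25], [25, 29, -1, -0.08, 25], [23, 30, 0, -0.08, 25], [20, 32, -1, -0.08, 25], [18, 34, 0, -0.09, 25], [15, 35, -1, -0.08, 25]],
])

```text
time_s: 5.95
tcp_pos: [0.4024, 0.2217, 0.2376]
ee_rot: [179.9, 0.1, 165.8]
contact_force: [0.1, -0.1, -1.8]
grip_width: 0.0297
grip_force: 59.7
```

Emit:
move_arm([
  [[11, 36, 0, -0.08, 25], [9, 37, -1, -0.08, 25], [0, 0, 0, 0, 25], [0, 0, 0, 0, 25], [0, 0, 0, 0, 25]],
])

```text
time_s: 6.45
tcp_pos: [0.3986, 0.2952, 0.2379]
ee_rot: [180.0, 0.0, 174.7]
contact_force: [-0.1, -1.1, -1.8]
grip_width: 0.0296
grip_force: 59.8
```

```bash
python3 - <<'E'
from h import *
p,s=pose(); print(p,s['joints'],s['grip_width'],s['grip_force'],s['contact_force'])
d=wrist(); np.savez('w3.npz',**d); cv2.imwrite('pics/w3.png',d['frame'][:,:,::-1])
E
```

```text
[0.39856321 0.2952038  0.23792364 3.0491032 ] [ 3.65344596e+01  4.05289708e+00 -4.95369440e+00  8.09752130e+01
 -1.38008405e-02  4.18337123e+01] 0.029645107619244167 59.806886315345764 [-0.12009645 -1.12147668 -1.81063437]
```

View pics/w3.png

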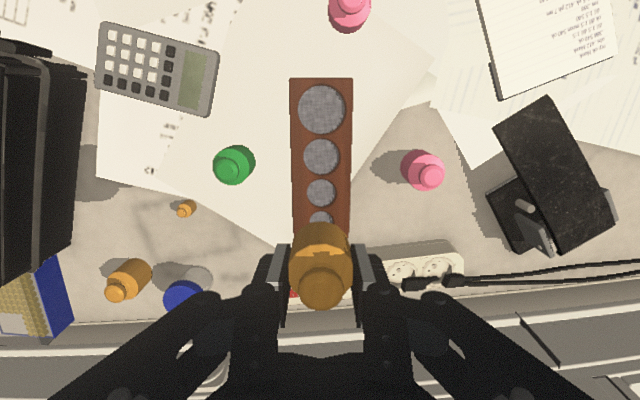

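The wrist view shows the felt recesses at (322,109), (321,157), (321,193) and (321,216), the last one partly hidden. The 200 g is held upright at (320,270). The green and pink look-alikes stand on either side of the block. The 50 g is at (185,208) and the 500 g at (125,282). I'll measure the recesses, the held weight and the two left-hand weights.

```bash
cat >> h.py <<'E'
def felt(d):
    H,S,V=cv2.split(cv2.cvtColor(d['frame'],cv2.COLOR_RGB2HSV))
    brown=((H<14)&(S>90)&(V>40)&(V<170)).astype(np.uint8)
    W=pts(d,np.stack(np.meshgrid(np.arange(640),np.arange(400)),-1).reshape(-1,2),z=.026).reshape(400,640,3)
    reg=(abs(W[...,0]-.40)<.13)&(abs(W[...,1]-.295)<.05)
    out=[]
    for c,st,l in blobs((S<70)&(V>60)&(V<160)&reg,60):
        cn=max(cv2.findContours(l.astype(np.uint8),0,1)[0],key=cv2.contourArea)
        if len(cn)<8: continue
        e=cv2.fitEllipse(cn); Q=pts(d,cn.reshape(-1,2),z=.022)*1e3
        (x,y),r=cv2.minEnclosingCircle(Q[:,:2].astype(np.float32))
        print(c.round(1),st[4],'ell',pts(d,[e[0]],z=.022)[0].round(4),'enc',round(x,1),round(y,1),round(r,1)); out.append((x,y,r))
    return out
E
python3 - <<'E'
from h import *
d=dict(np.load('w3.npz')); felt(d); brass(d)
E
```

```text
[320.8 109.2] 1811 ell [0.3323 0.3012 0.022 ] enc 332.8 301.1 26.3
[320.7 156.2] 1004 ell [0.3846 0.2963 0.022 ] enc 384.9 296.2 20.9
[320.6 192.4] 623 ell [0.4281 0.2922 0.022 ] enc 428.3 292.1 17.3
[320.8 217. ] 201 ell [0.4596 0.2894 0.022 ] enc 463.6 289.4 13.8
[361.5 253.5] 284 ell [0.5135 0.3361 0.022 ] enc 514.9 334.4 19.5
[298. 167.] 373 ztop 0.0277 knob [395.0, 274.9, 43.8] mean [394.  269.5  26.2] body [0, 0, 0]
[186. 208.] 245 ztop 0.0299 knob [435.8, 120.8, 5.7] mean [435.2 121.5  28.7] body [435.0, 122.1, 8.6]
[320. 264.] 4651 ztop 0.2705 knob [398.0, 294.8, 9.9] mean [396.5 294.9 269.3] body [472.2, 288.2, 34.2]
[127. 280.] 1397 ztop 0.0597 knob [524.6, 24.3, 13.2] mean [523.5  26.1  58.3] body [534.3, 5.0, 43.5]
[ 31. 302.] 244 ztop 0.0633 knob [536.1, -94.0, 46.6] mean [527.5 -94.1  60.5] body [0, 0, 0]
```

```bash
python3 - <<'E'
from h import *
plan([(0.3854,0.2966,.06,174.6,25,30),(0.3854,0.2966,.0325,174.6,25,9)])
E
```

```text
[[[2,0,30,0,25],[2,0,29,0,25],[3,0,30,0,25],[2,0,30,0,25],[2,0,29,0,25],[2,0,30,0,25],[0,0,9,0,25],[0,0,9,0,25]]]
[[[0,0,9,0,25]]]
```

Emit:
move_arm([
  [[2, 0, 30, 0, 25], [2, 0, 29, 0, 25], [3, 0, 30, 0, 25], [2, 0, 30, 0, 25], [2, 0, 29, 0, 25], [2, 0, 30, 0, 25], [0, 0, 9, 0, 25], [0, 0, 9, 0, 25]],
])

```text
time_s: 7.3
tcp_pos: [0.386, 0.2962, 0.0414]
ee_rot: [-180.0, 0.0, 174.7]
contact_force: [-0.3, -0.6, -2.6]
grip_width: 0.0299
grip_force: 59.8
```

Emit:
move_arm([
  [[0, 0, 6, 0, 25], [0, 0, 0, 0, 25], [0, 0, 0, 0, 25], [0, 0, 0, 0, 25]],
])

```text
time_s: 7.7
tcp_pos: [0.3863, 0.2974, 0.0362]
ee_rot: [179.9, 0.1, 174.7]
contact_force: [-1.0, 0.0, -1.5]
grip_width: 0.0297
grip_force: 59.8
```

```bash
python3 - <<'E'
from h import *
p,s=pose(); print(p,s['grip_width'],s['contact_force']); d=wrist(); brass(d)
E
```

```text
[0.38632746 0.29741297 0.03623602 3.04979307] 0.029712941110894574 [-0.9683331   0.02298781 -1.49843125]
[261.  91.] 115 ztop 0.0272 knob [303.4, 276.5, 5.2] mean [303.6 276.6  26.3] body [295.7, 272.8, 2.2]
[378. 217.] 116 ztop 0.0273 knob [369.9, 328.0, 9.0] mean [371.1 328.4  26.2] body [0, 0, 0]
[320. 265.] 4624 ztop 0.0689 knob [385.3, 297.0, 10.0] mean [384.3 297.   67.6] body [396.4, 297.8, 26.7]
[268. 241.] 186 ztop 0.0272 knob [379.4, 269.9, 10.3] mean [379.3 269.2  26.3] body [0, 0, 0]
[ 68. 325.] 1253 ztop 0.0296 knob [436.6, 121.9, 6.6] mean [434.9 122.6  28.3] body [446.5, 105.7, 29.3]
[353. 342.] 73 ztop 0.027 knob [452.0, 311.6, 8.6] mean [451.4 311.   26.3] body [0, 0, 0]
[ 13. 394.] 323 ztop 0.0122 knob [507.2, 32.5, 8.1] mean [506.5  32.7   9.4] body [511.6, 31.4, 13.9]
```

Emit:
move_arm([
  [[0, 0, 2, 0, 25], [0, 0, 2, 0, 25], [0, 0, 0, 0, 25], [0, 0, 0, 0, 25], [0, 0, 0, 0, 25]],
])

```text
time_s: 8.25
tcp_pos: [0.386, 0.2972, 0.0321]
ee_rot: [180.0, 0.0, 174.7]
contact_force: [-1.4, -1.1, 4.8]
grip_width: 0.0294
grip_force: 60.7
```

Emit:
move_arm([
  [[0, 0, 0, 0, 33], [0, 0, 0, 0, 36], [0, 0, 0, 0, 42], [0, 0, 0, 0, 48], [0, 0, 0, 0, 48], [0, 0, 0, 0, 48]],
])

```text
time_s: 8.85
tcp_pos: [0.3857, 0.297, 0.0312]
ee_rot: [-180.0, -0.0, 174.7]
contact_force: [-0.6, -0.1, 0.1]
grip_width: 0.048
grip_force: 0.0
```

Emit:
move_arm([
  [[0, 0, -15, 0, 48], [0, 0, -30, 0, 48], [0, 0, -35, 0, 48], [0, 0, -35, 0, 48], [0, 0, -35, 0, 48], [0, 0, -35, 0, 48], [0, 0, 0, 0, 48], [0, 0, 0, 0, 48]],
])

```text
time_s: 9.65
tcp_pos: [0.3861, 0.2973, 0.2169]
ee_rot: [179.9, 0.1, 174.7]
contact_force: [-0.6, -0.2, -0.8]
grip_width: 0.0479
grip_force: 0.0
```

```bash
python3 - <<'E'
from h import *
p,s=pose(); print(p,s['contact_force']); d=wrist(); brass(d,150); np.savez('w4.npz',**d)
print('to 500g'); plan([(0.45,0.20,.23,150,62),(0.5245,0.0245,.17,90,62)])
E
```

```text
[0.3861385  0.29728737 0.21688904 3.0498204 ] [-0.64728228 -0.17801194 -0.83305078]
[320. 176.] 873 ztop 0.0647 knob [385.7, 296.6, 9.9] mean [384.9 296.8  63.4] body [391.6, 295.1, 22.2]
[296. 198.] 255 ztop 0.0274 knob [413.1, 267.1, 26.6] mean [412.4 267.   26.2] body [0, 0, 0]
[179. 224.] 279 ztop 0.0301 knob [435.8, 120.8, 5.5] mean [435.7 121.5  28.7] body [435.6, 121.1, 9.1]
[119. 297.] 1554 ztop 0.0597 knob [524.6, 24.9, 12.9] mean [523.3  26.3  58.5] body [526.1, 16.4, 29.9]
[ 19. 321.] 309 ztop 0.063 knob [528.9, -80.2, 56.4] mean [530.1 -94.4  60.7] body [0, 0, 0]
to 500g
[[[-18,-23,-4,0.11,62],[-21,-20,-3,0.11,62],[-23,-18,-4,0.1,62],[-24,-16,-3,0.11,62],[-19,-14,7,0.13,62],[-21,-12,8,0.13,62],[-22,-9,7,0.13,62],[-23,-6,8,0.13,62]]]
[[[-24,-3,7,0.14,62],[-24,0,8,0.13,62],[-23,3,7,0.13,62],[-23,7,8,0.13,62]]]
```

The 200 g is seated, about 1 mm from the centre of recess 3 with its top at 64.7 mm. Next is the 500 g, gripped at yaw 150 to keep clear of the pot, the case and the ledge.

```bash
python3 - <<'E'
from h import *
plan([(0.5245,0.0245,.16,150,56)])
E
```

```text
[[[-18,-29,6,0.05,56],[-20,-27,6,0.05,56],[-21,-27,7,0.04,56],[-22,-26,6,0.05,56],[-23,-25,6,0.05,56],[-24,-24,6,0.05,56],[-26,-22,6,0.05,56],[-27,-21,7,0.04,56]]]
[[[-27,-20,6,0.05,56]]]
```

Emit:
move_arm([
  [[-18, -29, 6, 0.05, 56], [-20, -27, 6, 0.05, 56], [-21, -27, 7, 0.04, 56], [-22, -26, 6, 0.05, 56], [-23, -25, 6, 0.05, 56], [-24, -24, 6, 0.05, 56], [-26, -22, 6, 0.05, 56], [-27, -21, 7, 0.04, 56]],
])

```text
time_s: 10.5
tcp_pos: [0.5091, 0.0532, 0.1643]
ee_rot: [-179.9, -0.1, 152.9]
contact_force: [0.5, -0.2, 0.2]
grip_width: 0.056
grip_force: 0.0
```

Emit:
move_arm([
  [[-27, -20, 6, 0.05, 56], [0, 0, 0, 0, 56], [0, 0, 0, 0, 56]],
])

```text
time_s: 10.8
tcp_pos: [0.5236, 0.024, 0.1585]
ee_rot: [-179.9, -0.2, 150.0]
contact_force: [0.4, -0.1, -0.3]
grip_width: 0.0561
grip_force: 0.0
```

```bash
python3 - <<'E'
from h import *
p,s=pose(); print(p); d=wrist(); brass(d,150)
H,S,V=cv2.split(cv2.cvtColor(d['frame'],cv2.COLOR_RGB2HSV))
for c,st,l in blobs((H>105)&(H<130)&(S>130)&(d['z_map']>0),300):
    P=pts(d,np.argwhere(l)[:,::-1],depth=d['z_map'][l]); print(c,P.mean(0),P.max(0),P.min(0))
cv2.imwrite('pics/w5.png',d['frame'][:,:,::-1])
E
```

```text
[0.52356874 0.02396524 0.15849154 2.61851371]
[368.  43.] 451 ztop 0.03 knob [436.4, 120.2, 6.1] mean [436.6 119.9  28.6] body [436.3, 119.9, 9.2]
[321. 189.] 1989 ztop 0.0598 knob [524.8, 23.7, 13.4] mean [524.2  24.3  58.3] body [531.7, 21.5, 28.6]
[ 53. 341.] 679 ztop 0.0367 knob [530.5, -349.4, 7.7] mean [ 530.2 -348.    35.1] body [528.9, -361.0, 24.0]
[426.4819741  165.00280014] [0.54138967 0.11029879 0.05929616] [0.56680945 0.13448883 0.06163232] [0.51740475 0.08536689 0.05134677]
[206.06354515 225.77591973] [ 0.5019312  -0.09112041  0.02408837] [ 0.52012828 -0.08834753  0.04278986] [ 0.48285864 -0.09489328  0.00125805]
```

View pics/w5.png

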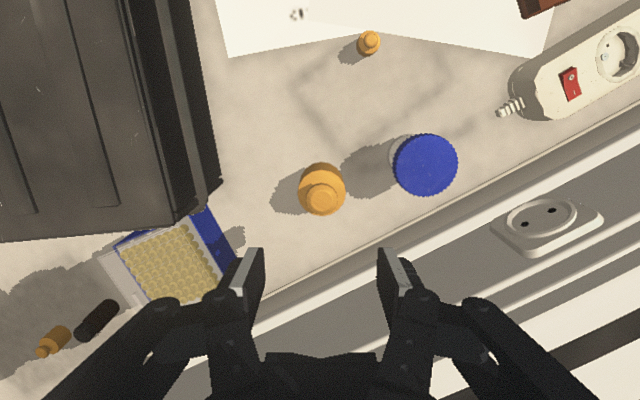

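The 500 g is at (321,190), centred between the fingers. The pot lid at (426,165) has room beside the right finger. I'll descend and grip at 100 N.

Emit:
move_arm([
  [[-1, 1, 30, 0, 56], [0, 0, 30, 0, 56], [0, 0, 30, 0, 56], [0, 0, 30, 0, 56], [0, 0, 26, 0, 56], [0, 0, 0, 0, 56], [0, 0, 0, 0, 56]],
])

```text
time_s: 11.55
tcp_pos: [0.5253, 0.0258, 0.0146]
ee_rot: [-180.0, -0.1, 150.2]
contact_force: [0.8, 0.5, 0.4]
grip_width: 0.0559
grip_force: 0.0
```

Emit:
move_arm([
  [[0, 0, 0, 0, 36], [0, 0, 0, 0, 36], [0, 0, 0, 0, 36], [0, 0, 0, 0, 36], [0, 0, 0, 0, 36], [0, 0, 0, 0, 36]],
], newtons=100)

```text
time_s: 12.15
tcp_pos: [0.527, 0.0252, 0.0166]
ee_rot: [179.9, 0.1, 150.1]
contact_force: [-3.0, 0.1, 6.3]
grip_width: 0.0401
grip_force: 100.6
```

```bash
python3 - <<'E'
from h import *
p,s=pose(); print(p,s['grip_width'],s['grip_force'],s['contact_force'])
q=p.copy(); q[2]+=.2
plan([(p[0],p[1],p[2]+.04,150,36,14),(p[0],p[1],.20,150,36,32),(0.334,0.301,.20,174.6,36,33)])
E
```

```text
[0.52696314 0.02518896 0.0166289  2.62008062] 0.04010919024826794 100.62587857246399 [-2.97433036  0.05567988  6.26649906]
[[[0,0,-13,0,36],[0,0,-14,0,36],[0,0,-13,0,36],[0,0,-29,0,36],[0,0,-28,0,36],[0,0,-29,0,36],[0,0,-29,0,36],[0,0,-28,0,36]]]
[[[28,13,0,-0.04,36],[27,14,0,-0.04,36],[26,15,0,-0.04,36],[26,16,0,-0.04,36],[26,18,0,-0.03,36],[24,18,0,-0.04,36],[24,19,0,-0.04,36],[24,20,0,-0.04,36]]]
[[[22,20,0,-0.04,36],[22,22,0,-0.04,36],[20,23,0,-0.04,36]]]
```

Emit:
move_arm([
  [[0, 0, -13, 0, 36], [0, 0, -14, 0, 36], [0, 0, -13, 0, 36], [0, 0, -29, 0, 36], [0, 0, -28, 0, 36], [0, 0, -29, 0, 36], [0, 0, -29, 0, 36], [0, 0, -28, 0, 36]],
])

```text
time_s: 12.95
tcp_pos: [0.5257, 0.0249, 0.1996]
ee_rot: [180.0, 0.0, 150.1]
contact_force: [1.1, -0.2, -5.1]
grip_width: 0.0399
grip_force: 101.6
```

Emit:
move_arm([
  [[28, 13, 0, -0.04, 36], [27, 14, 0, -0.04, 36], [26, 15, 0, -0.04, 36], [26, 16, 0, -0.04, 36], [26, 18, 0, -0.03, 36], [24, 18, 0, -0.04, 36], [24, 19, 0, -0.04, 36], [24, 20, 0, -0.04, 36]],
])

```text
time_s: 13.75
tcp_pos: [0.3844, 0.2268, 0.1984]
ee_rot: [180.0, 0.0, 167.9]
contact_force: [-0.4, 0.0, -4.6]
grip_width: 0.0401
grip_force: 102.0
```

Emit:
move_arm([
  [[22, 20, 0, -0.04, 36], [22, 22, 0, -0.04, 36], [20, 23, 0, -0.04, 36], [0, 0, 0, 0, 36], [0, 0, 0, 0, 36], [0, 0, 0, 0, 36]],
])

```text
time_s: 14.35
tcp_pos: [0.3335, 0.3005, 0.1978]
ee_rot: [180.0, 0.0, 174.7]
contact_force: [0.4, -0.9, -3.9]
grip_width: 0.0402
grip_force: 102.0
```

```bash
python3 - <<'E'
from h import *
p,s=pose(); print(p,s['grip_width'],s['grip_force'],s['contact_force'])
d=wrist(); brass(d,1000); felt(d)
E
```

```text
[0.3335079  0.30054612 0.19776085 3.04917337] 0.04024769805116388 102.00187683105469 [ 0.38084914 -0.94755058 -3.8500317 ]
[320. 267.] 9061 ztop 0.2408 knob [332.6, 300.0, 13.6] mean [330.4 300.2 239.4] body [421.5, 294.8, 96.9]
[321.3 174.7] 1924 ell [0.3321 0.3011 0.022 ] enc 332.6 301.1 26.3
[339.  322.7] 697 ell [0.5095 0.2935 0.022 ] enc 514.7 293.5 52.3
```

Emit:
move_arm([
  [[0, 1, 30, 0, 36], [0, 0, 30, 0, 36], [0, 0, 30, 0, 36], [0, 0, 30, 0, 36], [0, 0, 15, 0, 36], [0, 0, 10, 0, 36], [0, 0, 8, 0, 36], [0, 0, 4, 0, 36]],
])

```text
time_s: 15.2
tcp_pos: [0.3338, 0.3018, 0.0402]
ee_rot: [180.0, 0.0, 174.7]
contact_force: [-0.4, 0.0, -4.6]
grip_width: 0.0399
grip_force: 102.1
```

Emit:
move_arm([
  [[0, 0, 2, 0, 36], [0, 0, 0, 0, 36], [0, 0, 0, 0, 36], [0, 0, 0, 0, 36]],
])

```text
time_s: 15.6
tcp_pos: [0.3337, 0.3023, 0.0388]
ee_rot: [180.0, 0.0, 174.7]
contact_force: [-0.5, -0.1, -5.0]
grip_width: 0.0393
grip_force: 102.1
```

```bash
python3 - <<'E'
from h import *
p,s=pose(); print(p,s['grip_width'],s['grip_force'],s['contact_force'])
d=wrist(); brass(d,1000)
E
```

```text
[0.33367767 0.30231179 0.03882209 3.04993084] 0.039319796579281495 102.07254767417908 [-0.48649855 -0.05699279 -4.97547494]
[321. 281.] 10566 ztop 0.0819 knob [332.6, 301.6, 13.5] mean [330.6 301.9  80.7] body [361.1, 298.0, 50.4]
```

Emit:
move_arm([
  [[0, 0, 2, 0, 36], [0, 0, 0, 0, 36], [0, 0, 0, 0, 36], [0, 0, 0, 0, 36]],
])

```text
time_s: 16.05
tcp_pos: [0.3337, 0.3024, 0.0367]
ee_rot: [179.9, 0.0, 174.7]
contact_force: [-0.1, 1.0, -0.4]
grip_width: 0.0401
grip_force: 102.9
```

Emit:
move_arm([
  [[0, 0, 0, 0, 43], [0, 0, 0, 0, 46], [0, 0, 0, 0, 52], [0, 0, 0, 0, 58], [0, 0, 0, 0, 58], [0, 0, 0, 0, 58]],
])

```text
time_s: 16.65
tcp_pos: [0.3334, 0.302, 0.0363]
ee_rot: [180.0, 0.0, 174.7]
contact_force: [-0.4, -0.2, -0.3]
grip_width: 0.0582
grip_force: 0.0
```

Emit:
move_arm([
  [[0, 0, -15, 0, 58], [0, 0, -30, 0, 58], [0, 0, -35, 0, 58], [0, 0, -35, 0, 58], [0, 0, -35, 0, 58], [0, 0, -35, 0, 58], [0, 0, 0, 0, 45], [0, 0, 0, 0, 45]],
])

```text
time_s: 17.45
tcp_pos: [0.3338, 0.3023, 0.2219]
ee_rot: [179.9, 0.1, 174.7]
contact_force: [-0.1, 0.6, -0.8]
grip_width: 0.0452
grip_force: 0.0
```

```bash
python3 - <<'E'
from h import *
p,s=pose(); print(p,s['contact_force']); d=wrist(); brass(d,150)
plan([(0.436,0.1205,.15,174.6,45)])
E
```

```text
[0.33379357 0.30234134 0.22185633 3.04976062] [-0.05091302  0.63370141 -0.81109852]
[320. 179.] 1871 ztop 0.0798 knob [332.5, 301.7, 13.1] mean [331.8 301.7  78.3] body [352.7, 299.6, 41.8]
[318. 221.] 915 ztop 0.0648 knob [385.5, 296.9, 10.3] mean [384.4 296.9  63.4] body [391.9, 287.7, 26.9]
[187. 260.] 269 ztop 0.0298 knob [436.3, 120.8, 5.2] mean [435.6 121.6  28.7] body [442.6, 114.3, 18.8]
[ 36. 354.] 283 ztop 0.0631 knob [537.5, -95.0, 43.7] mean [534.  -95.   60.9] body [0, 0, 0]
[[[-17,-24,10,0,45],[-17,-25,10,0,45],[-17,-24,10,0,45],[-17,-25,10,0,45],[-17,-24,11,0,45],[-17,-25,10,0,45],[-17,-24,10,0,45]]]
```

The 500 g is seated within 1 mm of the centre of recess 4. Next is the 50 g.

Emit:
move_arm([
  [[-17, -24, 10, 0, 45], [-17, -25, 10, 0, 45], [-17, -24, 10, 0, 45], [-17, -25, 10, 0, 45], [-17, -24, 11, 0, 45], [-17, -25, 10, 0, 45], [-17, -24, 10, 0, 45], [0, 0, 0, 0, 45]],
])

```text
time_s: 18.3
tcp_pos: [0.4356, 0.118, 0.1472]
ee_rot: [-179.9, -0.2, 174.5]
contact_force: [-0.1, 1.2, 0.5]
grip_width: 0.0452
grip_force: 0.0
```

Emit:
move_arm([
  [[0, 0, 0, 0, 40], [0, 0, 0, 0, 40]],
])

```text
time_s: 18.5
tcp_pos: [0.4356, 0.1211, 0.1497]
ee_rot: [-180.0, -0.1, 174.8]
contact_force: [-0.2, 0.3, -0.1]
grip_width: 0.0399
grip_force: 0.0
```

```bash
python3 - <<'E'
from h import *
p,s=pose(); print(p,s['contact_force']); d=wrist(); brass(d,150)
E
```

```text
[0.43560393 0.12109674 0.14974445 3.05020825] [-0.21956087  0.2875064  -0.14245933]
[550.  45.] 4865 ztop 0.0797 knob [333.2, 300.4, 13.7] mean [333.3 298.7  78.2] body [336.9, 314.6, 36.5]
[494.  93.] 298 ztop 0.0275 knob [366.6, 269.2, 27.3] mean [365.3 270.5  26.1] body [0, 0, 0]
[532. 118.] 2120 ztop 0.0647 knob [386.0, 295.4, 10.3] mean [385.7 294.3  63.3] body [390.4, 306.2, 27.4]
[320. 187.] 361 ztop 0.0298 knob [435.9, 120.7, 5.8] mean [435.5 120.7  28.6] body [438.9, 120.4, 12.4]
[ 99. 316.] 293 ztop 0.063 knob [492.8, -19.2, 108.9] mean [528.8 -93.8  61.2] body [0, 0, 0]
```

Emit:
move_arm([
  [[0, 0, 30, 0, 40], [0, 0, 30, 0, 40], [0, 0, 30, 0, 40], [0, 0, 30, 0, 40], [0, 0, 21, 0, 40], [0, 0, 0, 0, 40], [0, 0, 0, 0, 40], [0, 0, 0, 0, 40]],
])

```text
time_s: 19.35
tcp_pos: [0.4372, 0.1215, 0.0108]
ee_rot: [180.0, 0.1, 174.8]
contact_force: [-0.2, 0.2, 0.5]
grip_width: 0.04
grip_force: 0.0
```

Emit:
move_arm([
  [[0, 0, 0, 0, 12], [0, 0, 0, 0, 12], [0, 0, 0, 0, 12], [0, 0, 0, 0, 12], [0, 0, 0, 0, 12], [0, 0, 0, 0, 12]],
], newtons=40)

```text
time_s: 19.95
tcp_pos: [0.4372, 0.1211, 0.0107]
ee_rot: [179.9, 0.1, 174.7]
contact_force: [-1.0, -0.1, 6.4]
grip_width: 0.0165
grip_force: 38.9
```

```bash
python3 - <<'E'
from h import *
p,s=pose(); print(p,s['grip_width'],s['grip_force'],s['contact_force'])
plan([(p[0],p[1],.05,174.6,12,14),(p[0],p[1],.17,174.6,12,32),(0.465,0.2886,.17,174.6,12,30)])
E
```

```text
[0.43722003 0.1211436  0.01071587 3.04969188] 0.016452818033175307 38.89478623867035 [-1.00823245 -0.0613953   6.43545275]
[[[0,0,-13,0,12],[0,0,-13,0,12],[0,0,-13,0,12],[0,0,-30,0,12],[0,0,-30,0,12],[0,0,-30,0,12],[0,0,-30,0,12],[-2,28,0,0,12]]]
[[[-2,28,0,0,12],[-2,29,0,0,12],[-2,28,0,0,12],[-2,28,0,0,12],[-2,28,0,0,12]]]
```

Emit:
move_arm([
  [[0, 0, -13, 0, 12], [0, 0, -13, 0, 12], [0, 0, -13, 0, 12], [0, 0, -30, 0, 12], [0, 0, -30, 0, 12], [0, 0, -30, 0, 12], [0, 0, -30, 0, 12], [-2, 28, 0, 0, 12]],
])

```text
time_s: 20.75
tcp_pos: [0.4426, 0.1477, 0.1733]
ee_rot: [179.9, 0.4, 174.5]
contact_force: [1.0, 0.2, -1.0]
grip_width: 0.0163
grip_force: 39.1
```

Emit:
move_arm([
  [[-2, 28, 0, 0, 12], [-2, 29, 0, 0, 12], [-2, 28, 0, 0, 12], [-2, 28, 0, 0, 12], [-2, 28, 0, 0, 12], [0, 0, 0, 0, 12], [0, 0, 0, 0, 12], [0, 0, 0, 0, 12]],
])

```text
time_s: 21.55
tcp_pos: [0.4635, 0.2873, 0.1685]
ee_rot: [-180.0, -0.0, 174.7]
contact_force: [-0.5, -0.2, -0.8]
grip_width: 0.0162
grip_force: 39.2
```

```bash
python3 - <<'E'
from h import *
p,s=pose(); print(p,s['grip_width'],s['grip_force'],s['contact_force'])
d=wrist(); brass(d,300); felt(d)
cv2.imwrite('pics/w6.png',d['frame'][:,:,::-1])
E
```

```text
[0.46348768 0.28725821 0.16845904 3.04930581] 0.01618644681107082 39.18611705303192 [-0.52126859 -0.22561057 -0.80021569]
[328.  31.] 3718 ztop 0.0798 knob [333.3, 301.2, 13.3] mean [334.1 301.1  78.3] body [351.8, 298.4, 51.9]
[295. 109.] 502 ztop 0.0275 knob [392.5, 269.5, 29.3] mean [392.6 270.3  26.2] body [0, 0, 0]
[324.  98.] 1224 ztop 0.065 knob [386.1, 296.7, 10.0] mean [386.  296.6  63.6] body [0, 0, 0]
[320. 258.] 1464 ztop 0.1874 knob [462.3, 286.9, 5.9] mean [461.2 286.9 186.2] body [0, 0, 0]
[320.9  51.1] 507 ell [0.3293 0.3016 0.022 ] enc 333.0 301.0 25.9
[321.1  93.7] 480 ell [0.3846 0.2962 0.022 ] enc 385.1 296.3 20.6
[322.9 145.9] 1082 ell [0.4279 0.2923 0.022 ] enc 428.3 292.4 17.3
[322.7 184.7] 666 ell [0.4648 0.2888 0.022 ] enc 464.9 288.6 14.3
[337.4 234. ] 1346 ell [0.519 0.295 0.022] enc 517.4 294.8 51.4
```

View pics/w6.png

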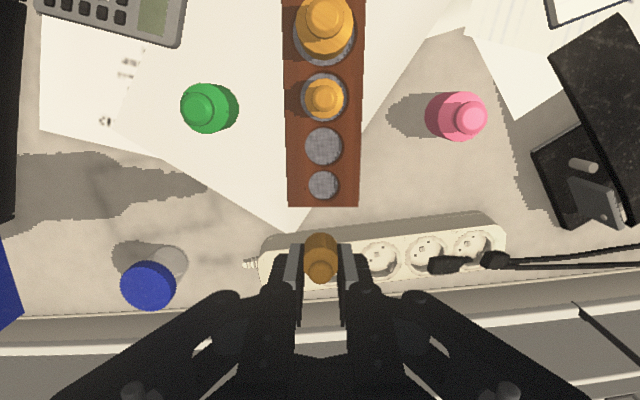

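The picture shows the 200 g and 500 g in their recesses and the 50 g held upright at (320,258). The two free recesses are at (323,146) and (323,185). I'll descend with a small correction.

Emit:
move_arm([
  [[-2, 2, 30, 0, 12], [0, 0, 30, 0, 12], [0, 0, 30, 0, 12], [0, 0, 15, 0, 12], [0, 0, 10, 0, 12], [0, 0, 10, 0, 12], [0, 0, 6, 0, 12], [0, 0, 0, 0, 12]],
])

```text
time_s: 22.4
tcp_pos: [0.4658, 0.2896, 0.037]
ee_rot: [-180.0, -0.0, 174.7]
contact_force: [-0.5, -0.1, -1.6]
grip_width: 0.0166
grip_force: 39.2
```

Emit:
move_arm([
  [[0, 0, 3, 0, 12], [0, 0, 0, 0, 12], [0, 0, 0, 0, 12]],
])

```text
time_s: 22.7
tcp_pos: [0.4661, 0.29, 0.0347]
ee_rot: [180.0, 0.0, 174.7]
contact_force: [-0.6, 0.3, -0.1]
grip_width: 0.0164
grip_force: 39.2
```

```bash
python3 - <<'E'
from h import *
p,s=pose(); print(p,s['grip_width'],s['grip_force'],s['contact_force'])
d=wrist(); brass(d,300)
E
```

```text
[0.46605589 0.28998526 0.03472884 3.04990477] 0.016398753265120997 39.191749691963196 [-0.60411715  0.29498029 -0.13695293]
[320.   7.] 933 ztop 0.0475 knob [352.9, 299.8, 8.2] mean [353.8 299.4  45.4] body [347.6, 300.1, 15.5]
[346.  85.] 2554 ztop 0.0274 knob [383.1, 304.8, 36.2] mean [384.5 309.1  25.9] body [0, 0, 0]
[320.  89.] 5145 ztop 0.065 knob [386.0, 296.4, 9.9] mean [386.  296.5  63.6] body [383.3, 298.0, 18.8]
[269.  99.] 917 ztop 0.0274 knob [388.7, 273.9, 19.8] mean [387.  272.4  26. ] body [0, 0, 0]
[320. 258.] 1510 ztop 0.0536 knob [465.0, 288.3, 7.0] mean [463.9 289.6  52.5] body [470.7, 288.2, 15.9]
```

Emit:
move_arm([
  [[0, 0, 2, 0, 12], [0, 0, 1, 0, 12], [0, 0, 0, 0, 12], [0, 0, 0, 0, 12], [0, 0, 0, 0, 12]],
])

```text
time_s: 23.25
tcp_pos: [0.4658, 0.2898, 0.0313]
ee_rot: [-180.0, -0.0, 174.7]
contact_force: [-0.2, 0.2, -1.2]
grip_width: 0.0165
grip_force: 39.2
```

Emit:
move_arm([
  [[0, 0, 0, 0, 19], [0, 0, 0, 0, 23], [0, 0, 0, 0, 28], [0, 0, 0, 0, 33], [0, 0, 0, 0, 33], [0, 0, 0, 0, 33]],
])

```text
time_s: 23.85
tcp_pos: [0.4659, 0.2898, 0.0313]
ee_rot: [180.0, 0.0, 174.7]
contact_force: [0.2, -1.3, -0.8]
grip_width: 0.0327
grip_force: 0.0
```

Emit:
move_arm([
  [[0, 0, -15, 0, 33], [0, 0, -30, 0, 33], [0, 0, -35, 0, 33], [0, 0, -35, 0, 33], [0, 0, -35, 0, 33], [0, 0, -35, 0, 33], [0, 0, 0, 0, 33], [0, 0, 0, 0, 33]],
])

```text
time_s: 24.65
tcp_pos: [0.4663, 0.2901, 0.217]
ee_rot: [179.9, 0.1, 174.7]
contact_force: [1.0, 0.1, -0.1]
grip_width: 0.0332
grip_force: 0.0
```

```bash
python3 - <<'E'
from h import *
p,s=pose(); print(p,s['contact_force']); d=wrist(); brass(d,200)
plan([(0.48,0,.22,174.6,45,45),(0.5305,-0.351,.15,174.6,45,45)])
E
```

```text
[0.46627063 0.29005963 0.21698442 3.04981285] [ 1.03956409  0.0798273  -0.10142567]
[321.  32.] 2283 ztop 0.08 knob [333.3, 301.5, 13.4] mean [333.5 301.2  78.4] body [324.1, 308.1, 32.6]
[320.  95.] 881 ztop 0.065 knob [386.0, 296.6, 9.9] mean [386.  296.7  63.6] body [0, 0, 0]
[296. 111.] 226 ztop 0.0275 knob [399.8, 272.6, 16.3] mean [399.  270.1  26.3] body [0, 0, 0]
[320. 174.] 290 ztop 0.0499 knob [464.7, 289.6, 5.8] mean [464.2 289.5  48.7] body [468.4, 288.0, 13.3]
[[[-6,-41,-1,0,45],[-6,-41,0,0,45],[-5,-41,-1,0,45],[-6,-41,0,0,45],[-6,-41,-1,0,45],[-6,-41,-1,0,45],[-6,-41,0,0,45],[-10,-43,9,0,45]]]
[[[-11,-43,8,0,45],[-10,-43,9,0,45],[-10,-44,9,0,45],[-10,-43,9,0,45],[-11,-43,8,0,45],[-10,-43,9,0,45],[-10,-43,9,0,45]]]
```

The 50 g is seated with its top at 49.9 mm, about 1 mm from the centre of recess 1. Last is the 100 g.

Emit:
move_arm([
  [[-6, -41, -1, 0, 45], [-6, -41, 0, 0, 45], [-5, -41, -1, 0, 45], [-6, -41, 0, 0, 45], [-6, -41, -1, 0, 45], [-6, -41, -1, 0, 45], [-6, -41, 0, 0, 45], [-10, -43, 9, 0, 45]],
])

```text
time_s: 25.5
tcp_pos: [0.4857, -0.045, 0.2106]
ee_rot: [180.0, -0.0, 174.8]
contact_force: [0.3, -0.3, 0.2]
grip_width: 0.0448
grip_force: 0.0
```

Emit:
move_arm([
  [[-11, -43, 8, 0, 45], [-10, -43, 9, 0, 45], [-10, -44, 9, 0, 45], [-10, -43, 9, 0, 45], [-11, -43, 8, 0, 45], [-10, -43, 9, 0, 45], [-10, -43, 9, 0, 45], [0, 0, 0, 0, 45]],
])

```text
time_s: 26.3
tcp_pos: [0.5289, -0.3547, 0.1454]
ee_rot: [179.9, -0.3, 174.5]
contact_force: [0.8, 0.3, -0.5]
grip_width: 0.045
grip_force: 0.0
```

Emit:
move_arm([
  [[0, 0, 0, 0, 45], [0, 0, 0, 0, 45], [0, 0, 0, 0, 45]],
])

```text
time_s: 26.6
tcp_pos: [0.5304, -0.3496, 0.1504]
ee_rot: [180.0, -0.0, 174.8]
contact_force: [0.2, 0.4, -0.3]
grip_width: 0.0452
grip_force: 0.0
```

```bash
python3 - <<'E'
from h import *
p,s=pose(); print(p,s['contact_force']); d=wrist(); brass(d,150)
cv2.imwrite('pics/w7.png',d['frame'][:,:,::-1])
E
```

```text
[ 0.53039214 -0.34958303  0.15044692  3.05120684] [ 0.16782465  0.42272775 -0.3097052 ]
[ 55. 189.] 288 ztop 0.0754 knob [502.4, -549.5, 53.2] mean [ 498.6 -550.3   73.6] body [0, 0, 0]
[533. 179.] 164 ztop 0.0631 knob [527.6, -180.3, 7.9] mean [ 527.7 -180.3   60.8] body [0, 0, 0]
[319. 187.] 650 ztop 0.0368 knob [530.3, -351.0, 7.6] mean [ 529.6 -351.    35.5] body [533.8, -351.2, 16.2]
[ 15. 323.] 168 ztop 0.0632 knob [623.8, -651.9, 21.2] mean [ 626.1 -654.    62.3] body [0, 0, 0]
```

View pics/w7.png

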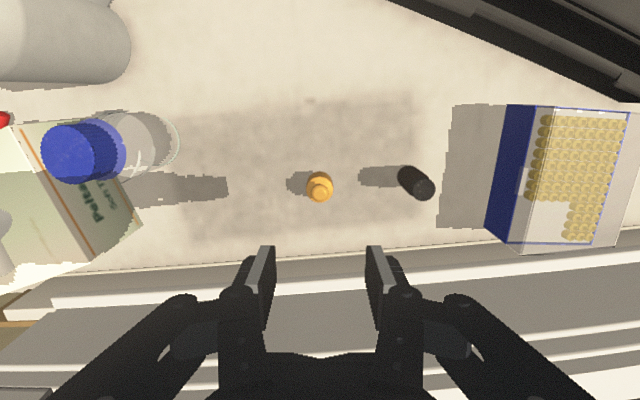

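The view shows the 100 g at (320,187) between the fingers. The bottle at (85,150) and the black cylinder at (415,183) are both clear of them. I'll descend and grip.

Emit:
move_arm([
  [[0, -1, 30, 0, 41], [0, 0, 30, 0, 41], [0, 0, 30, 0, 41], [0, 0, 30, 0, 41], [0, 0, 20, 0, 41], [0, 0, 0, 0, 41], [0, 0, 0, 0, 41], [0, 0, 0, 0, 41]],
])

```text
time_s: 27.45
tcp_pos: [0.5314, -0.3521, 0.0123]
ee_rot: [-179.9, 0.1, 174.8]
contact_force: [0.6, 0.3, -0.7]
grip_width: 0.0414
grip_force: 0.0
```

Emit:
move_arm([
  [[0, 0, 0, 0, 18], [0, 0, 0, 0, 18], [0, 0, 0, 0, 18], [0, 0, 0, 0, 18], [0, 0, 0, 0, 18], [0, 0, 0, 0, 18]],
], newtons=50)

```text
time_s: 28.05
tcp_pos: [0.5314, -0.3523, 0.0124]
ee_rot: [-179.9, 0.2, 174.7]
contact_force: [-0.9, 1.6, 5.9]
grip_width: 0.0225
grip_force: 48.7
```

```bash
python3 - <<'E'
from h import *
p,s=pose(); print(p,s['grip_width'],s['grip_force'],s['contact_force'])
plan([(p[0],p[1],.052,174.6,18,14),(p[0],p[1],.22,174.6,18,34),(0.4282,0.2922,.20,174.6,18,40)])
E
```

```text
[ 0.53137737 -0.35229479  0.01236532  3.04988938] 0.022542826232306665 48.68600249290466 [-0.93180506  1.61656349  5.93916364]
[[[0,0,-13,0,18],[0,0,-13,0,18],[0,0,-14,0,18],[0,0,-34,0,18],[0,0,-33,0,18],[0,0,-34,0,18],[0,0,-33,0,18],[0,0,-34,0,18]]]
[[[10,37,1,0,18],[9,37,1,0,18],[10,38,2,0,18],[9,37,1,0,18],[10,37,1,0,18],[9,37,1,0,18],[10,37,1,0,18],[9,38,2,0,18]]]
[[[10,37,1,0,18],[9,37,1,0,18],[10,37,1,0,18],[9,37,1,0,18],[10,38,2,0,18],[9,37,1,0,18],[10,37,1,0,18],[9,37,1,0,18]]]
[[[10,37,1,0,18]]]
```

Emit:
move_arm([
  [[0, 0, -13, 0, 18], [0, 0, -13, 0, 18], [0, 0, -14, 0, 18], [0, 0, -34, 0, 18], [0, 0, -33, 0, 18], [0, 0, -34, 0, 18], [0, 0, -33, 0, 18], [0, 0, -34, 0, 18]],
])

```text
time_s: 28.85
tcp_pos: [0.53, -0.3517, 0.2211]
ee_rot: [-180.0, 0.1, 174.7]
contact_force: [0.2, -0.4, -1.6]
grip_width: 0.0225
grip_force: 49.1
```

Emit:
move_arm([
  [[10, 37, 1, 0, 18], [9, 37, 1, 0, 18], [10, 38, 2, 0, 18], [9, 37, 1, 0, 18], [10, 37, 1, 0, 18], [9, 37, 1, 0, 18], [10, 37, 1, 0, 18], [9, 38, 2, 0, 18]],
])

```text
time_s: 29.65
tcp_pos: [0.4815, -0.0468, 0.2098]
ee_rot: [-180.0, 0.1, 174.7]
contact_force: [0.5, -0.0, -0.8]
grip_width: 0.0224
grip_force: 49.2
```

Emit:
move_arm([
  [[10, 37, 1, 0, 18], [9, 37, 1, 0, 18], [10, 37, 1, 0, 18], [9, 37, 1, 0, 18], [10, 38, 2, 0, 18], [9, 37, 1, 0, 18], [10, 37, 1, 0, 18], [9, 37, 1, 0, 18]],
])

```text
time_s: 30.45
tcp_pos: [0.433, 0.2561, 0.2007]
ee_rot: [180.0, 0.1, 174.7]
contact_force: [0.9, 0.4, -0.4]
grip_width: 0.0225
grip_force: 49.2
```

Emit:
move_arm([
  [[10, 37, 1, 0, 18], [0, 0, 0, 0, 18], [0, 0, 0, 0, 18], [0, 0, 0, 0, 18], [0, 0, 0, 0, 18]],
])

```text
time_s: 30.95
tcp_pos: [0.4272, 0.2914, 0.1988]
ee_rot: [180.0, 0.0, 174.7]
contact_force: [-1.2, 0.8, -0.3]
grip_width: 0.0224
grip_force: 49.3
```

```bash
python3 - <<'E'
from h import *
p,s=pose(); print(p,s['grip_width'],s['grip_force'],s['contact_force'])
d=wrist(); brass(d,250); felt(d)
E
```

```text
[0.42718631 0.29136106 0.19879486 3.04829624] 0.02238341768755735 49.28765058517456 [-1.20960236  0.78911269 -0.27858466]
[319. 127.] 2074 ztop 0.0647 knob [386.2, 296.7, 9.9] mean [385.6 296.6  63.6] body [363.9, 297.7, 66.7]
[323.  77.] 2042 ztop 0.08 knob [333.2, 301.5, 13.1] mean [333.1 301.5  78.4] body [330.5, 301.9, 24.3]
[321. 253.] 2985 ztop 0.223 knob [425.7, 290.9, 7.7] mean [424.6 291.  221.8] body [474.3, 289.2, 19.2]
[317.  94.] 310 ell [0.3309 0.3017 0.022 ] enc 332.6 301.1 26.2
[320.2 125.5] 368 ell [0.386  0.2962 0.022 ] enc 384.9 296.0 20.7
[321.9 176.6] 816 ell [0.428  0.2923 0.022 ] enc 428.1 292.3 17.3
[321.  205.9] 189 ell [0.4653 0.2888 0.022 ] enc 465.2 288.8 14.4
[360.7 249.9] 485 ell [0.5175 0.328  0.022 ] enc 516.9 327.7 20.3
[289.7 252.5] 122 ell [0.5107 0.248  0.022 ] enc 516.8 248.0 15.1
```

Emit:
move_arm([
  [[-2, 1, 30, 0, 18], [0, 0, 30, 0, 18], [0, 0, 30, 0, 18], [0, 0, 30, 0, 18], [0, 0, 15, 0, 18], [0, 0, 12, 0, 18], [0, 0, 8, 0, 18], [0, 0, 6, 0, 18]],
])

```text
time_s: 31.8
tcp_pos: [0.4294, 0.293, 0.0373]
ee_rot: [180.0, 0.0, 174.7]
contact_force: [-0.7, 0.3, -0.9]
grip_width: 0.0223
grip_force: 49.3
```

Emit:
move_arm([
  [[0, 0, 3, 0, 18], [0, 0, 0, 0, 18], [0, 0, 0, 0, 18], [0, 0, 0, 0, 18]],
])

```text
time_s: 32.2
tcp_pos: [0.4293, 0.2934, 0.0349]
ee_rot: [180.0, 0.0, 174.7]
contact_force: [0.3, -0.2, -1.4]
grip_width: 0.0225
grip_force: 49.3
```

```bash
python3 - <<'E'
from h import *
p,s=pose(); print(p,s['grip_width'],s['grip_force'],s['contact_force'])
d=wrist(); brass(d,300)
E
```

```text
[0.42934494 0.29344959 0.03486306 3.04986635] 0.022520907773358596 49.300552010536194 [ 0.26378843 -0.23310884 -1.35752674]
[320.  96.] 21781 ztop 0.0798 knob [333.0, 301.5, 13.3] mean [334.7 301.2  78.5] body [362.5, 298.1, 61.1]
[275. 238.] 333 ztop 0.0273 knob [419.1, 271.1, 12.6] mean [420.4 269.3  26.2] body [0, 0, 0]
[320. 280.] 4173 ztop 0.059 knob [428.2, 292.4, 8.0] mean [426.9 293.1  57.9] body [451.7, 290.5, 36.5]
```

Centred, with 2.3 mm left to go down.

Emit:
move_arm([
  [[0, 0, 2, 0, 18], [0, 0, 0, 0, 18], [0, 0, 0, 0, 18], [0, 0, 0, 0, 18]],
])

```text
time_s: 32.65
tcp_pos: [0.4291, 0.2933, 0.0324]
ee_rot: [180.0, 0.0, 174.7]
contact_force: [-0.0, 1.5, -0.6]
grip_width: 0.0222
grip_force: 49.5
```

Emit:
move_arm([
  [[0, 0, 0, 0, 25], [0, 0, 0, 0, 29], [0, 0, 0, 0, 34], [0, 0, 0, 0, 40], [0, 0, 0, 0, 40], [0, 0, 0, 0, 40]],
])

```text
time_s: 33.25
tcp_pos: [0.429, 0.2932, 0.0323]
ee_rot: [180.0, -0.0, 174.7]
contact_force: [0.3, -0.7, 0.1]
grip_width: 0.0396
grip_force: 0.0
```

Emit:
move_arm([
  [[0, 0, -15, 0, 40], [0, 0, -30, 0, 40], [0, 0, -35, 0, 40], [0, 0, -35, 0, 40], [0, 0, -35, 0, 40], [0, 0, -35, 0, 40], [0, 0, 0, 0, 40], [0, 0, 0, 0, 40]],
])

```text
time_s: 34.05
tcp_pos: [0.4294, 0.2935, 0.2179]
ee_rot: [179.9, 0.1, 174.7]
contact_force: [-1.0, -0.3, -0.2]
grip_width: 0.0398
grip_force: 0.0
```

```bash
python3 - <<'E'
from h import *
p,s=pose(); print(p,s['contact_force']); d=wrist(); brass(d,250)
cv2.imwrite('pics/w8.png',d['frame'][:,:,::-1])
d=look('top'); H,S,V=cv2.split(cv2.cvtColor(d['frame'],cv2.COLOR_RGB2HSV))
for c,st,l in blobs((H>105)&(H<130)&(S>130),40): print(c.round(1),st[4])
E
```

```text
[0.42939053 0.29345412 0.21794848 3.04978817] [-0.99692719 -0.26311742 -0.22342221]
[320.  76.] 1797 ztop 0.08 knob [333.0, 301.6, 13.1] mean [333.  301.6  78.4] body [330.2, 301.5, 24.1]
[341. 111.] 271 ztop 0.0274 knob [367.1, 323.4, 23.6] mean [366.  319.9  26. ] body [0, 0, 0]
[305. 171.] 1358 ztop 0.0487 knob [464.2, 289.4, 5.6] mean [463.9 289.5  48.5] body [418.5, 291.2, 69.8]
[323. 137.] 1025 ztop 0.0649 knob [386.1, 296.6, 9.8] mean [385.7 296.7  63.7] body [396.8, 305.7, 29.7]
[320. 175.] 532 ztop 0.0568 knob [427.6, 292.8, 7.6] mean [427.2 292.9  55.5] body [433.4, 294.7, 18.3]
[422.9 119. ] 77
[254.9 170.6] 122
[ 29.4 390.3] 170
```

View pics/w8.png

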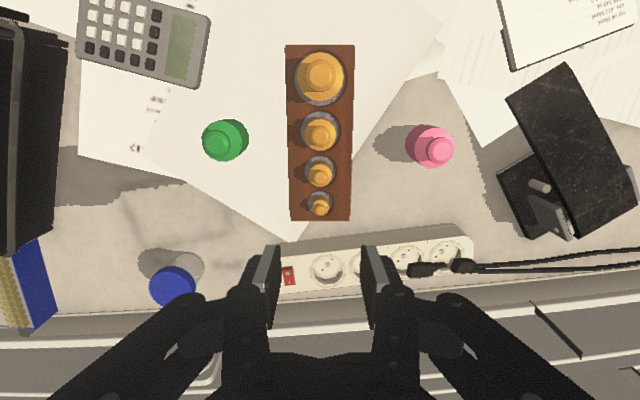

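All four weights stand upright in their own recesses at (320,77), (320,132), (320,172) and (320,204). The blue caps have not moved since the start, and the hand is clear. I'm handing in.

```bash
python3 -c "
from rig import env
print(env.hand_in())"
```

```text
the job is handed in; nothing more can be done
None
```

I put the four weights in order of size in their recesses, upright and within about 1–2 mm of centre by my last wrist-camera measurements, left the pot and bottle standing where they were, and handed the job in at about 34 s; the hand-in returned no verdict.

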